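# Draw the loaded filter cassette out of the bench dust extractor

### The job

The filter of the bench dust extractor is full of precious dust: press the latch lever down until its nose is clear of the filter, draw the filter cassette out of the slot by its pull under the hood, and lay it flat inside the shallow steel tray. Keep the cassette level all the way so that no dust spills, do not drop it, leave the things lying about alone, and leave the latch open for the fresh filter.

Things in the scene. Friction and masses are not known exactly. Their poses are not given: they have to be found in the camera images.
- extractor: Grey bench dust extractor, fixed, 190 mm wide (y), 140 deep (x), 235 high. Origin: middle of the filter slot's mouth, on the worktop, in the front face's plane; x points into the machine, z up. Base: z 0 to 75 mm, front face at x = 0. Slot: y -30 to 30, z 3 to 35 mm, 128 deep; its floor, a 3 mm plate, ends at x = 0. Above z = 75 the fan case (150 wide) begins at x = 10 mm.
- hood_lip (a point): Middle of the lower front edge of the suction hood, which juts out over the slot: in the extractor's frame x -45 to 10 mm, y -65 to 65, z 150 to 207 mm; this point at (-45, 0, 150). Nothing under it can be reached straight from above; lean the tool toward the machine.
- latch (a joint): Latch angle, rad: 0 = shut (nose across the cassette's front plate), 1.1 = stop, open; the nose clears the plate above 0.8. Stiff (2 N at the grip), stays where left. Pivot along the extractor's x at y = 50, z = 30 mm. Nose: 34 mm long from the pivot toward the slot, 12 mm wide, at x -5 to -12 mm; it rises as the lever goes down.
- latch_grip (a point): Middle of the black round grip (13 mm thick, 42 long) on the latch lever's end, standing out along the extractor's -x from x = -8 to -50 mm; this point at x = -35.5, 65 mm from the pivot. At latch angle q it is at y = 50 + 65 cos(0.96 - q), z = 30 + 65 sin(0.96 - q) mm of the extractor: pressed from above it goes down and outward.
- cassette: Filter cassette, 0.2 to 0.4 kg: aluminium frame 120 mm long (x), 56 wide (y), 28 high, pleats on top; front plate 66 wide, 36 high at x -60 to -63 mm; on it a black upright pull. Origin: middle of the frame's underside, z up, pull toward -x. Starts in the slot, axes along the extractor's, 2 mm play each side, 4 mm above, plate against the face.
- pull (a point): Point to grip on the cassette's black upright pull (12 mm thick in y, x -63 to -103 mm, z 3 to 35 mm of the cassette): at x = -90, y = 0, z = 30 mm of the cassette. In the slot the pull ends about under the hood's lip.
- tray: Shallow sheet-steel tray, loose, 0.6 kg, 216 mm long (x), 136 wide (y), 18 high, 5 mm rim bead, walls and floor 3 mm. Origin: centre of the underside; z up. The cassette fits in only lengthways, either way round.
- steel_block: Bystander: square steel bench block, 68 x 68 x 19 mm; origin at its underside.
- pliers: Bystander: dark-handled pliers lying on the bench, 148 x 34 x 12 mm; origin at its underside.
- tweezers: Bystander: sprung steel tweezers with brown grip pads lying on the bench, 153 mm long (y), 12 wide, 8 high; origin at its underside.

How it is judged (in metres and radians):
On the way, in this order (a step that is already met when the one before it is completed fails the run):
1. the latch is pressed open, clear of the cassette (value of joint latch above 0.8 rad), for 0.2 s.
2. the cassette is drawn out of the slot through its mouth (x of cassette in the frame of extractor below -0.06 m), for 0.1 s.
At the end, for the whole second after the job is handed in: The cassette lies at rest flat on the tray's floor, pleats up (underside within 4 mm of the floor, tilt under 3.5 degrees), inside the tray (within 60 mm of its centre, long axes within 40 degrees), the tray on the worktop, and the latch stands open (above 0.8 rad) (z of cassette in the frame of tray between 0.001 and 0.007 m and horizontal distance between cassette and tray below 0.06 m and angle between the x axis of cassette and the x axis of tray, either way round below 0.7 rad and angle between cassette's own z axis and vertical below 0.06 rad and linear speed of cassette below 0.02 m/s and height (world z) of tray below 0.004 m and value of joint latch above 0.8 rad); the robot touches nothing.
It fails at once if the cassette is tipped more than 25 degrees (angle between cassette's own z axis and vertical above 0.436 rad).
It fails at once if the cassette is dropped or flung (faster than 1 m/s) (linear speed of cassette above 1 m/s).
It fails at once if a bystander is shifted more than 30 mm (distance of any of tweezers, steel_block, pliers from where it was at the start of the episode above 0.03 m).
It also fails if it takes over 64 s, if anything falls off the work surface, if the arm or the gripper's body presses on something with over 40 N, if the wrist force passes 120 N, or if a joint passes its speed limit or range.

### The arm

A 6-joint arm with a two-finger parallel gripper is mounted at the origin on a cart in front of the work surface, level with it; the furniture and walls round the work are solid. World frame = base frame: x ahead of the robot, y to its left, z up, the work surface at z = 0. Lengths are in mm, angles in degrees, forces in N, time in s.
With the tool pointing down it reaches from about 375 to 900 mm from the base axis. Payload 3.1 kg.
Tool frame: the origin (TCP) lies between the finger pads; the fingertips stand 22 mm ahead of it and the grasp point (between the pads) lies 3 mm ahead of it; z points along the fingers, y is the line along which they close (so a half turn about z gives the same grasp; the last joint's range is limited). The gripper opens to 87 mm and grips with 3 to 60 N. Pads are 19 mm wide; open, the fingers measure 117 mm over their backs; the gripper's body (75 mm by 190 mm) begins 51 mm behind the grasp point.
Start: joints at [-87.405, 30.224, 82.088, -0, 67.689, -10.227], TCP at [138.736, -609.384, 244.548] pointing down, gripper open.
Joint ranges: [-176.69, 176.69], [-43.24, 126.21], [12.49, 139.97], [-82, 262], [0, 151.66], [-163.58, 163.58]. Speed limits (degrees/s): [159.86, 159.86, 180, 180, 180, 180].

### API

Orientations are given as [roll, pitch, yaw] about the fixed x, y, z axes, in that order (R = Rz(yaw) Ry(pitch) Rx(roll)).
In Python, from rig import robot gives the robot as it stands.
- The arm moves only by the shell command python3 nudge.py 'ROWS' [FORCE]. ROWS is rows parted by semicolons, their numbers by spaces, 1 to 10 of them, each of 7 numbers: the finger opening in mm, then dx, dy, dz in mm, then a rotation vector rx, ry, rz in degrees; each row shifts and turns the commanded pose from where the row before left it, along the tool's axes as they then stand; what a row does not reach is not made up. A row lasts 1/12 s, in which the tool goes at most 41.7 mm and 7.16 degrees, less where a joint would pass 70% of its speed; a pose out of reach is approached as far as the arm can. The fingers move at their own pace and stop on an object; FORCE is the grip in N (left out, the last holds). Time passes only in rows, so rows that do not move let the fingers close. It prints the time, the measured TCP pose, the force, the opening and the grip force at its end.
- robot.read_state(): the state, without advancing time (a new reading comes with each control period).
- robot.read_camera(name): name is "side" or "top"; returns a dict with "img" (480x640x3 uint8, blue, green, red), "fx", "fy", "cx", "cy" (pixels), "pose" (4x4, takes a point from camera to world coordinates). Camera axes: x right, y down, z forward; pixel columns grow to the right and rows downward; lengths in mm; the calibration is good to about 2 mm. A picture is of the moment at which its call begins. There is no depth.
- robot.sign_off(): hands the job in; it is judged then, once.
The state is a dict: "t": time; "joint_pos": joint angles; "joint_vel": joint speeds; "tau": joint torques, N m; "tool_pos": TCP position; "tcp_rot": TCP orientation; "wrist_force": force on the tool from outside, world axes, zero at the start; "torque": the same for the moment, N m; "finger_gap": finger opening in mm; "finger_force": force on a finger pad.
Only numpy, scipy, OpenCV 4.12 (cv2) and the standard library are available. Lean on these libraries where they do the work, as an engineer would, in place of code of your own. Each camera call takes 0.05 s, during which the arm holds its last target. There are 200 camera calls.

## Working session

There is one attempt and no reset: what is moved stays moved. The work goes in short steps, Python scripts to look and compute and a shell command to move; the robot and the scene stay as the last step left them, time stands still between calls to the robot, and variables do not carry over. Pictures are saved under pics/ and viewed, at most 10 in all, crops included, and the job is handed in when it is done.

```bash
ls; mkdir -p pics; python3 - <<'E'
from rig import robot
import cv2
for n in("top","side"):
    c=robot.read_camera(n); cv2.imwrite(f"pics/{n}0.png",c["img"]); print(n,c["fx"],c["fy"],c["cx"],c["cy"],c["pose"].round(3).tolist() if hasattr(c["pose"],'round') else c["pose"])
s=robot.read_state(); print(s)
E
```

```text
nudge.py
pics
rig.py
top 564.6194458507845 564.6194458507845 320.11091344713174 229.86334005452292 [[0.143, -0.878, 0.458, -7.173], [-0.99, -0.123, 0.072, -147.351], [-0.007, -0.463, -0.886, 1021.818], [0.0, 0.0, 0.0, 1.0]]
side 455.7054489656403 455.7054489656403 323.48862995588956 244.96921529994006 [[-0.793, -0.325, 0.515, 29.74], [-0.609, 0.418, -0.674, 507.672], [0.004, -0.848, -0.53, 566.269], [0.0, 0.0, 0.0, 1.0]]
{'t': 0.1, 'joint_pos': array([-8.74067784e+01,  3.02742369e+01,  8.21504808e+01,  1.40728266e-03,
        6.76889904e+01, -1.02278362e+01]), 'joint_vel': array([ 0.07182323, -0.14311345, -0.18739813,  0.08288787,  0.05344801,
       -0.10619848]), 'tau': array([ 2.16507301e-04, -4.40986204e+01, -1.77150947e+01,  6.35189423e-02,
        5.33880189e-02, -4.51941708e-05]), 'tool_pos': array([ 138.69234728, -608.77432086,  243.65506615]), 'tcp_rot': array([-1.79888330e+02, -2.14705280e-02,  1.28205014e+01]), 'wrist_force': array([-0.29238664,  0.00609836,  0.4829159 ]), 'torque': array([ 0.01030155,  0.00626568, -0.03378161]), 'finger_force': 0.0, 'finger_gap': 87.21297425297332}
```

View pics/top0.png

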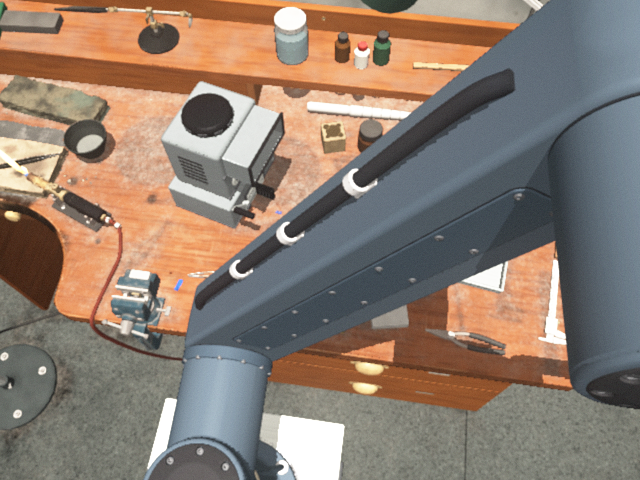

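View pics/side0.png

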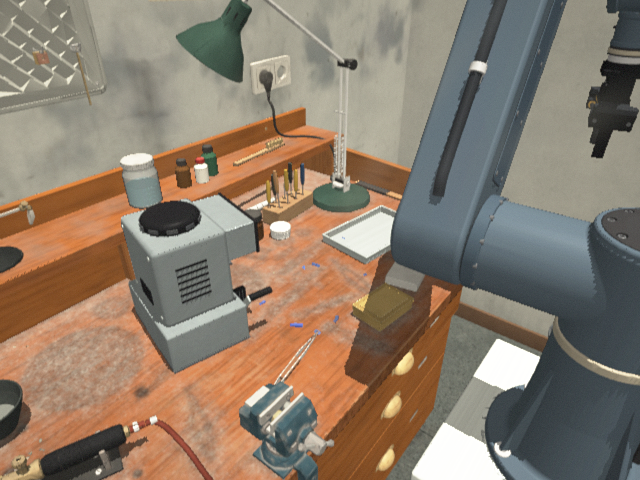

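The top view shows the extractor at about (220,150) with the hood facing lower right, and the arm hiding the tray. The side view shows the tray at about (365,235), the tweezers at (295,355) and dark items in front of the machine at (258,294). I'll zoom in on the extractor front.

```bash
python3 - <<'E'
import cv2,numpy as np
a=cv2.imread("pics/top0.png")[70:250,150:310];b=cv2.imread("pics/side0.png")[190:370,110:300]
a=cv2.resize(a,None,fx=2.2,fy=2.2*1.0,interpolation=2)
f=a.shape[0]/b.shape[0]; b=cv2.resize(b,None,fx=f,fy=f,interpolation=2)
o=np.hstack([a,b]);print(a.shape,b.shape,f);cv2.imwrite("pics/z0.png",o)
E
```

```text
(396, 352, 3) (396, 418, 3) 2.2
```

View pics/z0.png

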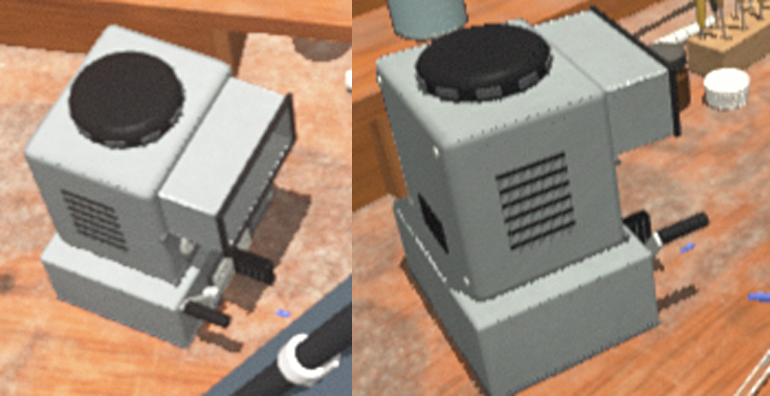

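The zoomed picture shows the shut latch grip in front of the left base corner: full-res top (235,209)–(254,216), side (249,298)–(271,290). The pull lies deeper under the hood. The bottom corners at y=+95 are also visible. I'll triangulate these.

```bash
cat > h.py <<'E'
import numpy as np,cv2
from rig import robot
K={}
def cam(n):
    c=robot.read_camera(n); K[n]=c; return c
def ray(c,p):
    P=np.array(c["pose"]); d=P[:3,:3]@np.array([(p[0]-c["cx"])/c["fx"],(p[1]-c["cy"])/c["fy"],1]); return P[:3,3],d/np.linalg.norm(d)
def onz(c,p,z):
    o,d=ray(c,p); return o+d*(z-o[2])/d[2]
def proj(c,X):
    P=np.linalg.inv(np.array(c["pose"])); q=P[:3,:3]@np.array(X)+P[:3,3]; return np.array([c["fx"]*q[0]/q[2]+c["cx"],c["fy"]*q[1]/q[2]+c["cy"]])
def tri(c1,p1,c2,p2):
    o1,d1=ray(c1,p1);o2,d2=ray(c2,p2); s=np.linalg.lstsq(np.c_[d1,-d2],o2-o1,rcond=None)[0]
    a,b=o1+d1*s[0],o2+d2*s[1]; return (a+b)/2,np.linalg.norm(a-b)
E
python3 - <<'E'
from h import *
np.set_printoptions(precision=1,suppress=True)
t=cam("top");s=cam("side")
T=lambda x,y:(x/2.2+150,y/2.2+70); S=lambda x,y:((x-352)/2.2+110,y/2.2+190)
for n,a,b,z in [("gripout",T(228,321),S(707,219),83),("gripin",T(187,306),S(657,238),83),("FLbot",T(187,346),S(655,327),0),("BLbot",T(52,298),S(490,396),0),("BLtop",T(43,253),S(462,325),75),("FLtop",T(182,308),S(655,250),75),("hoodTL",T(218,214),S(668,68),207),("hoodBL",T(222,258),S(678,135),150)]:
    print(n,*tri(t,a,s,b),onz(t,a,z),onz(s,b,z))
E
```

```text
gripout [489.8  58.4  78. ] 4.557246504632156 [489.6  58.2  83. ] [482.2  63.4  83. ]
gripin [503.   98.3  75.9] 0.12550227370328887 [499.3  96.5  83. ] [496.1 104.3  83. ]
FLbot [504.6 110.5  -8.3] 3.026143172482468 [502.1 109.    0. ] [495.9 116.3   0. ]
BLbot [532.4 245.3   6.8] 2.366644342237533 [534.8 247.3   0. ] [540.1 242.2   0. ]
BLtop [547.6 244.   65.9] 5.550865474273677 [539.3 238.6  75. ] [541.8 249.   75. ]
FLtop [502.7 103.5  68.6] 3.2627394190538817 [501.  102.5  75. ] [494.5 108.9  75. ]
hoodTL [518.2  58.  204.5] 1.5048904347023773 [517.4  57.8 207. ] [513.6  61.4 207. ]
hoodBL [511.6  60.  148.8] 1.7295191725840802 [511.8  60.1 150. ] [509.   61.5 150. ]
```

```bash
cat >> h.py <<'E'
from scipy.spatial.transform import Rotation as Ro
from scipy.optimize import least_squares
def ext(E,p):
    a=np.radians(E[2]);p=np.array(p,float);return np.array([E[0]+p[0]*np.cos(a)-p[1]*np.sin(a),E[1]+p[0]*np.sin(a)+p[1]*np.cos(a),p[2]])
def toolR(yaw,lean):  # fingers down, leaned toward the heading yaw
    return Ro.from_euler('xyz',[180,0,yaw],degrees=True)*Ro.from_euler('y',lean,degrees=True)
def go(pos,R,st=None,n=None):
    "print the per-row body shift/turn from the measured pose to the target"
    st=st or robot.read_state(); Rc=Ro.from_euler('xyz',st["tcp_rot"],degrees=True)
    d=Rc.inv().apply(np.array(pos)-st["tool_pos"]); r=(Rc.inv()*R).as_rotvec(degrees=True)
    print("at",st["tool_pos"].round(1),"to",np.round(pos,1),"tool shift",d.round(1),"turn",r.round(2),"rows",np.linalg.norm(d)/41.7,np.linalg.norm(r)/7.16)
E
python3 - <<'E'
from h import *
np.set_printoptions(precision=1,suppress=True)
t=cam("top");s=cam("side")
T=lambda x,y:(x/2.2+150,y/2.2+70); S=lambda x,y:((x-352)/2.2+110,y/2.2+190)
L=[(T(228,321),S(707,219),(-50,87.3,83)),(T(187,306),S(657,238),(-8,87.3,83)),(T(187,346),S(655,327),(0,95,0)),(T(52,298),S(490,396),(140,95,0)),(T(43,253),S(462,325),(140,95,75)),(T(182,308),S(655,250),(0,95,75)),(T(218,214),S(668,68),(-45,65,207)),(T(222,258),S(678,135),(-45,65,150))]
f=lambda E:np.concatenate([np.r_[proj(t,ext(E,X))-a,proj(s,ext(E,X))-b] for a,b,X in L])
r=least_squares(f,[587,85,74],loss='soft_l1');E=r.x;print(E,f(E).reshape(-1,4))
X=[-43,0,38];print("pull end px crop",(proj(t,ext(E,X))-[150,70])*2.2)
print("hood lip R",(proj(t,ext(E,[-45,-65,207]))-[150,70])*2.2)
R=toolR(E[2],50)
go(ext(E,[-52,85,150]),R)
E
```

```text
[587.8  81.9  72.9] [[-0.8 -0.1 -1.8 -2.6]
 [-1.5 -1.5 -0.7 -2.6]
 [-1.   2.1  2.1 -2.3]
 [ 2.1 -1.2 -0.1  1.1]
 [-2.7  0.2  4.3 -0.9]
 [-4.2  1.3 -1.5 -0.3]
 [-0.7  2.3  2.  -0.6]
 [ 1.2 -0.2 -0.  -1.5]]
pull end px crop [269.9 266.9]
hood lip R [291.8 100.2]
at [ 138.7 -609.2  244.2] to [491.3  57.3 150. ] tool shift [ 491.7 -571.5   94.7] turn [ 26.1  45.2 -56.1] rows 18.221366196376785 10.697917498960962
```

```bash
python3 nudge.py '0 30 -24 -6 0 0 0;0 30 -24 -6 0 0 0;0 30 -24 -6 0 0 0;0 30 -24 -6 0 0 0;0 30 -24 -6 0 0 0;0 30 -24 -6 0 0 0;0 30 -24 -6 0 0 0;0 30 -24 -6 0 0 0;0 30 -24 -6 0 0 0;0 30 -24 -6 0 0 0' 10; python3 nudge.py '0 24 -20 0 0 0 0;0 0 0 0 3.2 5.2 -3.6;0 0 0 0 3.2 5.2 -3.6;0 0 0 0 3.2 5.2 -3.6;0 0 0 0 3.2 5.2 -3.6;0 0 0 0 3.2 5.2 -3.6'
python3 - <<'E'
from h import *
E=[588,82,73]
print(robot.read_state()["joint_pos"].round(1));go(ext(E,[-52,85,190]),toolR(73,50))
E
```

```text
t: 1.13
tool_pos: [378.8, -307.1, 305.0]
tcp_rot: [180.0, -0.0, 12.8]
wrist_force: [0.9, 0.1, 0.5]
finger_gap: 28.1
finger_force: 0.0
t: 1.63
tool_pos: [397.2, -283.9, 305.5]
tcp_rot: [-167.5, -28.2, 28.4]
wrist_force: [0.6, 1.0, -0.1]
finger_gap: 0.8
finger_force: 0.0
[-64.8  19.5  97.3  27.1  80.  -15.1]
at [ 397.2 -283.9  305.5] to [491.5  57.1 190. ] tool shift [ 161.4 -202.1  267.6] turn [ 16.35  16.65 -36.6 ] rows 8.924733107920888 6.062546267452982
```

```bash
python3 nudge.py '0 0 0 0 2.7 2.8 -6;0 0 0 0 2.7 2.8 -6;0 0 0 0 2.7 2.8 -6;0 0 0 0 2.7 2.8 -6;0 0 0 0 2.7 2.8 -6;0 0 0 0 2.7 2.8 -6;0 0 0 0 0 0 0'
python3 - <<'E'
from h import *
E=[588,82,73]
print(robot.read_state()["joint_pos"].round(1));go(ext(E,[-52,85,190]),toolR(73,50))
import cv2
for n in("top","side"):cv2.imwrite(f"pics/{n}1.png",cam(n)["img"])
E
```

```text
t: 2.22
tool_pos: [397.3, -285.4, 302.9]
tcp_rot: [-179.2, -50.1, 71.6]
wrist_force: [-0.2, 0.2, -0.6]
finger_gap: 0.5
finger_force: 0.0
[-66.7  30.9  89.   30.5 100.7 -54.3]
at [ 397.3 -285.4  302.9] to [491.5  57.1 190. ] tool shift [141.1 -13.4 344.8] turn [ 0.2  -0.08 -0.88] rows 8.939120051477866 0.12677407466475593
```

View pics/top1.png

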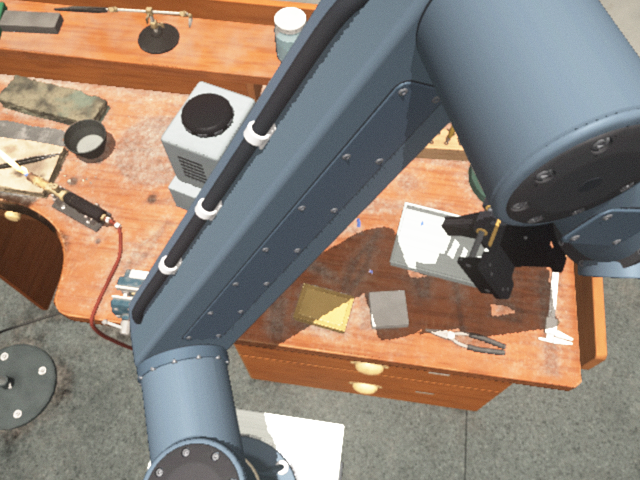

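The top view shows the tray at about (445,240), partly hidden by the gripper, with the block at (389,309), the pliers at (470,342) and a brass plate at (325,307). I'll move toward the latch first.

```bash
python3 nudge.py '0 13 -2 35 0 0 0;0 13 -2 35 0 0 0;0 13 -2 35 0 0 0;0 13 -2 35 0 0 0;0 13 -2 35 0 0 0;0 13 -2 35 0 0 0;0 13 -2 35 0 0 0;0 13 -2 35 0 0 0;0 13 -2 35 0 0 -1;0 0 0 0 0 0 0'
python3 - <<'E'
from h import *
E=[588,82,73]
print(robot.read_state()["joint_pos"].round(1));go(ext(E,[-52,86,118]),toolR(73,50))
import cv2
for n in("top","side"):cv2.imwrite(f"pics/{n}2.png",cam(n)["img"])
a=cv2.imread("pics/top2.png")[150:390,200:600];b=cv2.imread("pics/side2.png")[170:410,200:600]
cv2.imwrite("pics/z2.png",np.vstack([a,b]))
E
```

```text
t: 3.15
tool_pos: [472.5, 30.0, 191.8]
tcp_rot: [-179.8, -50.1, 73.0]
wrist_force: [-1.1, 0.3, 0.5]
finger_gap: 0.7
finger_force: 0.0
[-37.9  33.2 114.7  51.2  66.6 -57.2]
at [472.5  30.  191.8] to [490.6  57.4 118. ] tool shift [-36.5   9.5  71.4] turn [-0.24 -0.13  0.02] rows 1.936383150343106 0.03768192656798492
```

View pics/z2.png

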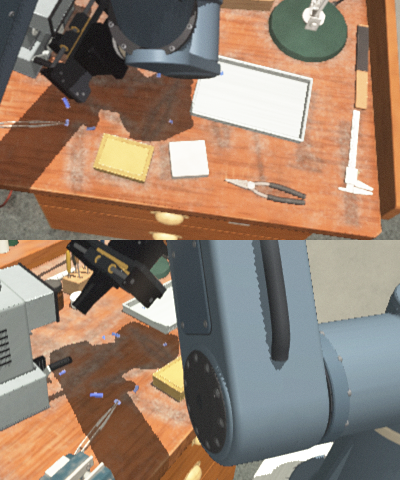

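The crop shows the tray nearly whole, with corners at about full-px (394,257), (505,288) and (510,242). The finger assembly is in front of the latch grip. I'll measure the tray and move in above the grip.

```bash
python3 nudge.py '0 -12 3 24 0 0 0;0 -12 3 24 0 0 0;0 -12 3 23 0 0 0;0 0 0 0 0 0 0'
python3 - <<'E'
from h import *
np.set_printoptions(precision=1,suppress=True)
t=cam("top");im=t["img"]; h=cv2.cvtColor(im,cv2.COLOR_BGR2HSV)
m=((h[...,1]<70)&(h[...,2]>110)).astype('uint8')*255; m[:,:385]=0;m[:190]=0;m[300:]=0;m[:,530:]=0
m=cv2.morphologyEx(m,cv2.MORPH_OPEN,np.ones((3,3)))
cs=sorted(cv2.findContours(m,0,1)[0],key=cv2.contourArea)[-2:]
for c in cs:
    c=cv2.convexHull(c); ap=cv2.approxPolyDP(c,3,True)[:,0].astype(float);print("px",cv2.contourArea(c),ap.tolist())
    P=np.array([onz(t,p,18)[:2] for p in c[:,0].astype(float)],np.float32); print(cv2.minAreaRect(P)); print([onz(t,p,18)[:2].round(1).tolist() for p in ap])
cv2.imwrite("pics/top3.png",im)
E=[588,82,73]
go(ext(E,[-52,86,118]),toolR(73,50))
# along press path: tool shifts for q steps
for q in (0,.3,.6,.9,1.1):
    y=50+65*np.cos(.96-q);z=30+65*np.sin(.96-q);go(ext(E,[-52,y,z+6.5+21.4]),toolR(73,50))
E
```

```text
t: 3.58
tool_pos: [493.8, 49.7, 116.4]
tcp_rot: [179.9, -49.9, 72.9]
wrist_force: [-0.1, 0.4, 0.3]
finger_gap: 0.4
finger_force: 0.0
px 494.5 [[527.0, 204.0], [502.0, 205.0], [482.0, 191.0], [509.0, 190.0]]
((637.5277709960938, -431.8797302246094), (38.35505676269531, 89.4288101196289), 7.96433687210083)
[[629.3, -477.4], [619.8, -426.8], [648.0, -385.9], [658.2, -441.3]]
px 7613.5 [[404.0, 202.0], [512.0, 228.0], [503.0, 291.0], [390.0, 264.0]]
((512.2037353515625, -327.6147766113281), (223.304931640625, 148.99514770507812), 81.742431640625)
[[599.1, -227.7], [568.8, -446.3], [430.0, -427.7], [455.9, -211.1]]
at [493.7  49.6 118.1] to [490.6  57.4 118. ] tool shift [ 4.1 -5.3  5. ] turn [ 0.2 -0.  -0.1] rows 0.20139431174312344 0.033821481398612976
at [493.7  49.6 118.1] to [489.3  57.8 111.1] tool shift [-1.1 -6.6  9.4] turn [ 0.2 -0.  -0.1] rows 0.2775784513219867 0.033821481398612976
at [493.7  49.6 118.1] to [475.9  61.9  97.8] tool shift [-11.4 -20.7  18. ] turn [ 0.2 -0.  -0.1] rows 0.7122474768463288 0.033821481398612976
at [493.7  49.6 118.1] to [466.8  64.7  80.8] tool shift [-24.4 -30.2  28.9] turn [ 0.2 -0.  -0.1] rows 1.1602191631966452 0.033821481398612976
at [493.7  49.6 118.1] to [462.9  65.9  61.8] tool shift [-39.  -34.3  41. ] turn [ 0.2 -0.  -0.1] rows 1.5869963234259719 0.033821481398612976
at [493.7  49.6 118.1] to [463.4  65.7  48.8] tool shift [-48.9 -33.8  49.4] turn [ 0.2 -0.  -0.1] rows 1.8533167438035363 0.033821481398612976
```

```bash
python3 nudge.py '0 -1 -7 9 0 0 0;0 -5 -7 5 0 0 0;0 -5 -7 5 0 0 0;0 -6 -5 5 0 0 0;0 -6 -5 5 0 0 0;0 -7 -2 6 0 0 0;0 -7 -2 6 0 0 0;0 0 0 0 0 0 0'
python3 - <<'E'
from h import *
E=[588,82,73]
print(robot.read_state()["wrist_force"])
for q in (.9,1.0,1.1):
    y=50+65*np.cos(.96-q);z=30+65*np.sin(.96-q);go(ext(E,[-52,y,z+6.5+21.4]),toolR(73,50))
for n in("top","side"):cv2.imwrite(f"pics/{n}4.png",cam(n)["img"])
a=cv2.imread("pics/top4.png")[130:250,190:350];b=cv2.imread("pics/side4.png")[230:370,180:350]
a=cv2.resize(a,None,fx=2.3,fy=2.3);b=cv2.resize(b,(400,276))
cv2.imwrite("pics/z4.png",np.hstack([a,b]))
E
```

```text
t: 4.3
tool_pos: [462.6, 66.9, 64.9]
tcp_rot: [179.6, -50.1, 73.1]
wrist_force: [0.7, 0.8, 0.1]
finger_gap: 0.5
finger_force: 0.3
[0.73317988 0.82123841 0.13719687]
at [462.6  66.9  64.9] to [462.9  65.9  61.8] tool shift [-3.   0.6  1.4] turn [ 0.36 -0.06  0.03] rows 0.07939370187518441 0.0506591144099586
at [462.6  66.9  64.9] to [462.9  65.9  55.3] tool shift [-7.9  0.5  5.5] turn [ 0.36 -0.06  0.03] rows 0.23234473456446433 0.0506591144099586
at [462.6  66.9  64.9] to [463.4  65.7  48.8] tool shift [-12.9   1.    9.7] turn [ 0.36 -0.06  0.03] rows 0.3877198882011689 0.0506591144099586
```

View pics/z4.png

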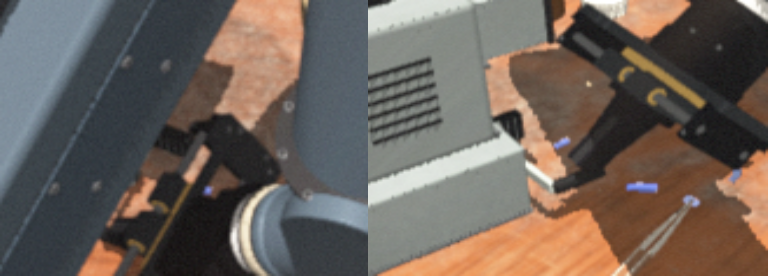

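The lever (right crop, about (540,175)) has swung down, with its grip under the fingertip at about (565,185). I'll press further to the stop.

```bash
for i in 1; do python3 nudge.py '0 -4 0 3 0 0 0;0 -4 0 3 0 0 0;0 0 0 0 0 0 0'; done; python3 nudge.py '0 -4 0 3 0 0 0;0 0 0 0 0 0 0;0 0 0 0 0 0 0'
```

```text
t: 4.65
tool_pos: [462.7, 67.0, 53.7]
tcp_rot: [179.6, -50.0, 73.2]
wrist_force: [0.1, 0.3, 1.7]
finger_gap: 0.6
finger_force: 0.7
t: 4.9
tool_pos: [462.6, 67.0, 48.5]
tcp_rot: [179.6, -50.0, 73.1]
wrist_force: [-0.2, -0.5, 1.0]
finger_gap: 0.5
finger_force: 0.4
```

```bash
python3 nudge.py '0 0 0 -20 0 0 0;0 0 0 -30 0 0 0;0 0 0 -30 0 0 0;30 0 30 0 0 0 0;40 0 40 0 0 0 0;40 0 40 0 0 0 0;40 0 0 0 0 0 0'
python3 - <<'E'
from h import *
E=[588,82,73];R=toolR(73,50)
print(robot.read_state()["joint_pos"].round(1))
g=ext(E,[-32.3,0,34.9]); go(g-R.apply([0,0,60]),R); go(g,R)
for n in("top","side"):cv2.imwrite(f"pics/{n}5.png",cam(n)["img"])
a=cv2.imread("pics/top5.png")[120:260,190:350];b=cv2.imread("pics/side5.png")[230:370,180:350]
a=cv2.resize(a,None,fx=2.3,fy=2.3);b=cv2.resize(b,(400,322))
cv2.imwrite("pics/z5.png",np.hstack([a,b]))
E
```

```text
t: 5.48
tool_pos: [558.2, -29.2, 101.0]
tcp_rot: [178.3, -49.7, 73.9]
wrist_force: [1.0, -0.3, -0.6]
finger_gap: 19.7
finger_force: 0.0
[-37.3  46.5 102.3  52.8  64.8 -58.7]
at [558.2 -29.2 101. ] to [565.1   7.2  73.5] tool shift [ 2.8 -4.7 45.8] turn [1.   0.34 0.59] rows 1.1057489852667028 0.16857986970839464
at [558.2 -29.2 101. ] to [578.6  51.1  34.9] tool shift [  3.2  -5.8 105.8] turn [1.   0.34 0.59] rows 2.541334238991439 0.16857986970839464
```

View pics/z5.png

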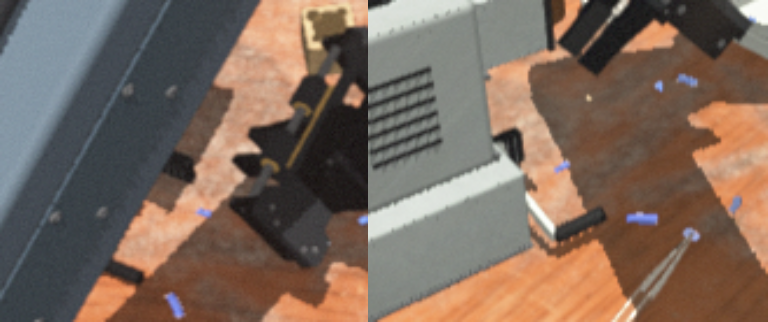

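The latch grip is now low: right crop, outer end at about (605,213); left crop, at about (143,278). The pull's outer end is at about (193,165) in the left crop. I'll check the latch angle and the pull line.

```bash
python3 - <<'E'
from h import *
np.set_printoptions(precision=1,suppress=True)
t=cam("top");s=cam("side");E=[588,82,73]
X,e=tri(t,(143/2.3+190,278/2.3+120),s,((605-368)/2.353+180,213/2.3+230))
a=np.radians(73);d=X[:2]-E[:2];print("grip end",X,e,"ext",d[0]*np.cos(a)+d[1]*np.sin(a),-d[0]*np.sin(a)+d[1]*np.cos(a),X[2])
X=onz(t,(193/2.3+190,168/2.3+120),38);d=X[:2]-E[:2];print("pull end",d[0]*np.cos(a)+d[1]*np.sin(a),-d[0]*np.sin(a)+d[1]*np.cos(a))
for Y in (-6,6):print((proj(t,ext(E,[-43,Y,38]))-[190,120])*2.3,(proj(t,ext(E,[-43,Y,6]))-[190,120])*2.3)
E
```

```text
grip end [466.2  63.6  17.7] 3.47923501484603 ext -53.20098260183304 111.14365472755115 17.734010355463795
pull end -47.28935604231633 2.8627565142303197
[193.3 158.5] [196.1 177. ]
[187.1 169. ] [190.  187.4]
```

```bash
python3 nudge.py '40 1 -2 15 0.5 0.2 0.3;40 1 -2 15 0.5 0.2 0.3;40 1 -1 15 0 0 0;40 0 0 0 0 0 0;40 0 0 0 0 0 0'
python3 - <<'E'
from h import *
E=[588,82,73];R=toolR(73,50)
g=ext(E,[-32.3,0,34.9]); go(g,R)
im=cam("top")["img"][120:260,190:350];cv2.imwrite("pics/z6.png",cv2.resize(im,None,fx=3,fy=3))
E
```

```text
t: 6.1
tool_pos: [553.5, 14.7, 73.4]
tcp_rot: [-178.3, -50.5, 72.0]
wrist_force: [0.1, -0.7, 0.4]
finger_gap: 40.1
finger_force: 0.0
at [553.5  14.7  73.4] to [578.6  51.1  34.9] tool shift [-2.7 14.3 56.7] turn [-0.99 -0.47 -0.61] rows 1.4045625978573557 0.1744848712431768
```

View pics/z6.png

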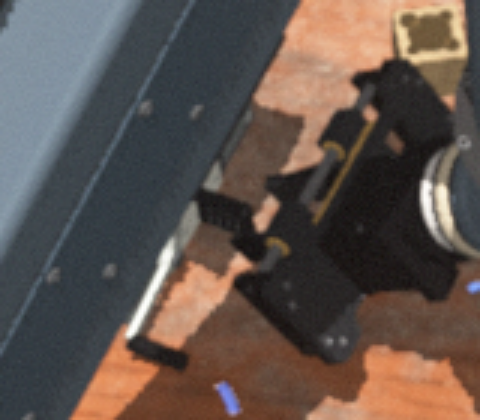

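The fingers are short of the pull and off to one side: they sit at about (260,225) and the pull at (225,208). I'll centre them.

```bash
python3 nudge.py '40 -3 14 0 -1 -0.5 -0.6;40 0 0 0 0 0 0;40 0 0 0 0 0 0'
python3 - <<'E'
from h import *
E=[588,82,73];R=toolR(73,50)
g=ext(E,[-32.3,0,34.9]); go(g,R)
E
```

```text
t: 6.4
tool_pos: [568.9, 5.7, 72.0]
tcp_rot: [179.4, -49.9, 73.3]
wrist_force: [0.0, 1.5, 0.4]
finger_gap: 39.9
finger_force: 0.0
at [568.9   5.7  72. ] to [578.6  51.1  34.9] tool shift [ 1.5 -4.5 59.3] turn [0.38 0.14 0.17] rows 1.4256946154956325 0.06150307435181437
```

```bash
for i in 1 2; do python3 nudge.py '40 0 0 0 0 0 0;40 0 0 0 0 0 0' | sed -n '1,3p'; done
python3 - <<'E'
from h import *
E=[588,82,73];R=toolR(73,50)
g=ext(E,[-32.3,0,34.9]); go(g,R)
E
```

```text
t: 6.57
tool_pos: [567.8, 6.5, 72.0]
tcp_rot: [179.6, -49.9, 73.2]
t: 6.73
tool_pos: [567.7, 6.7, 71.9]
tcp_rot: [179.6, -49.9, 73.1]
at [567.7   6.7  71.9] to [578.6  51.1  34.9] tool shift [ 1.1 -2.8 58.7] turn [0.26 0.09 0.09] rows 1.4101856327413926 0.04016839451683906
```

```bash
python3 nudge.py '40 0 -3 15 0.2 0 0;40 0 0 15 0 0 0;40 1 0 15 0 0 0;40 0 0 13 0 0 0;40 0 0 0 0 0 0;40 0 0 0 0 0 0;40 0 0 0 0 0 0'
python3 - <<'E'
from h import *
E=[588,82,73];R=toolR(73,50)
g=ext(E,[-32.3,0,34.9]); go(g,R)
im=cam("top")["img"][120:260,190:350];im2=cam("side")["img"][230:370,180:350];cv2.imwrite("pics/z7.png",np.hstack([cv2.resize(im,(380,330)),cv2.resize(im2,(400,330))]))
E
```

```text
t: 7.32
tool_pos: [578.2, 50.8, 35.1]
tcp_rot: [179.8, -49.9, 73.2]
wrist_force: [0.1, 0.0, 0.2]
finger_gap: 40.2
finger_force: 0.0
at [578.2  50.8  35.1] to [578.6  51.1  34.9] tool shift [0.1 0.3 0.5] turn [0.04 0.1  0.11] rows 0.01325571683701901 0.020578226419976926
```

View pics/z7.png

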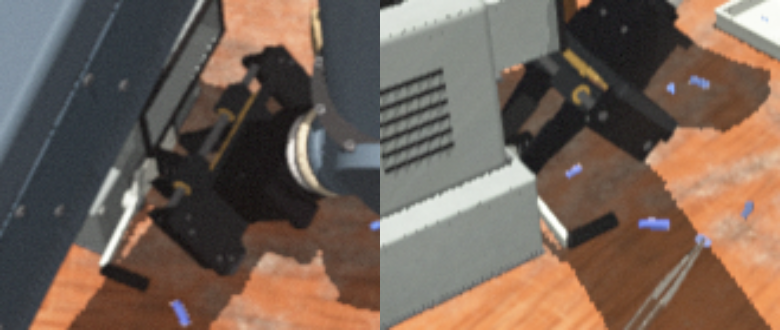

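The fingers are now under the hood astride the pull, and the latch is still open. Closing with full force.

```bash
python3 nudge.py '0 0 0 0 0 0 0;0 0 0 0 0 0 0;0 0 0 0 0 0 0;0 0 0 0 0 0 0;0 0 0 0 0 0 0;0 0 0 0 0 0 0;0 0 0 0 0 0 0' 60
```

```text
t: 8.0
tool_pos: [577.9, 50.7, 35.3]
tcp_rot: [179.8, -49.9, 73.2]
wrist_force: [-1.0, -0.1, 2.0]
finger_gap: 11.4
finger_force: 59.6
```

```bash
python3 nudge.py '0 -4 0 -4.8 0 0 0;0 -6.4 0 -7.7 0 0 0;0 -6.4 0 -7.7 0 0 0;0 -6.4 0 -7.7 0 0 0;0 -6.4 0 -7.7 0 0 0;0 0 0 0 0 0 0'; python3 nudge.py '0 -6.4 0 -7.7 0 0 0;0 -6.4 0 -7.7 0 0 0;0 -6.4 0 -7.7 0 0 0;0 0 0 0 0 0 0;0 0 0 0 0 0 0'
```

```text
t: 8.5
tool_pos: [564.6, 3.5, 35.3]
tcp_rot: [179.8, -49.8, 73.1]
wrist_force: [-1.1, -2.6, 1.4]
finger_gap: 11.6
finger_force: 59.6
t: 8.92
tool_pos: [556.2, -23.6, 35.5]
tcp_rot: [179.8, -49.9, 73.1]
wrist_force: [0.4, -0.3, -2.3]
finger_gap: 11.5
finger_force: 59.7
```

```bash
python3 nudge.py '0 -6.4 0 -7.7 0 0 0;0 -6.4 0 -7.7 0 0 0;0 -6.4 0 -7.7 0 0 0;0 -6.4 0 -7.7 0 0 0;0 -6.4 0 -7.7 0 0 0;0 -6.4 0 -7.7 0 0 0;0 0 0 0 0 0 0;0 0 0 0 0 0 0'
python3 - <<'E'
from h import *
im=cam("top")["img"][90:330,180:440];im2=cam("side")["img"][200:370,180:400];cv2.imwrite("pics/z8.png",np.hstack([cv2.resize(im,(390,360)),cv2.resize(im2,(400,360))]))
E
```

```text
t: 9.58
tool_pos: [538.4, -80.9, 35.9]
tcp_rot: [179.8, -49.9, 73.1]
wrist_force: [0.5, 0.2, -3.3]
finger_gap: 11.7
finger_force: 59.6
```

View pics/z8.png

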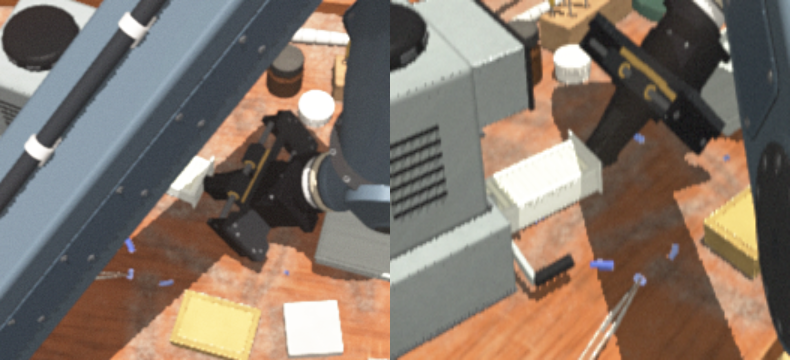

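The cassette is out of the slot and looks level in the fingers (left crop at about (190,180), right crop at about (545,185)). The latch stays open. I'll lift it, then work out the carry.

```bash
python3 nudge.py '0 3.8 0 -3.2 0 0 0;0 7.7 0 -6.4 0 0 0;0 7.7 0 -6.4 0 0 0;0 7.7 0 -6.4 0 0 0;0 7.7 0 -6.4 0 0 0;0 3.8 0 -3.2 0 0 0;0 0 0 0 0 0 0;0 0 0 0 0 0 0'
python3 - <<'E'
from h import *
print(robot.read_state()["joint_pos"].round(1), robot.read_state()["torque"])
go([508,-400,86],toolR(82.5,50))
t=cam("top");s=cam("side")
c=np.array([517.5,-329.7]);u=np.array([.1305,.9914]);v=np.array([-u[1],u[0]])
for a,b in((108,68),(108,-68),(-108,-68),(-108,68)):
    X=np.r_[c+a*u+b*v,18];print(X.round(0),"top",proj(t,X).round(0),"side",proj(s,X).round(0))
h=cv2.cvtColor(cv2.imread("pics/side0.png"),cv2.COLOR_BGR2HSV);m=((h[...,1]<60)&(h[...,2]>140)).astype('uint8')*255;m[:,:322]=0;m[:205]=0;m[265:]=0;m[:,412:]=0
k=max(cv2.findContours(m,0,1)[0],key=cv2.contourArea);print(cv2.approxPolyDP(cv2.convexHull(k),3,True)[:,0].tolist())
# level: underside of the cassette in hand
for X in ([0,33,0],[0,-33,0]): pass
E
```

```text
t: 10.35
tool_pos: [538.4, -79.7, 86.5]
tcp_rot: [179.7, -49.9, 73.2]
wrist_force: [-0.9, 0.2, -3.4]
finger_gap: 11.7
finger_force: 59.6
[-42.7  48.5 100.6  48.3  67.4 -60.1] [-1.10684184  0.24478473 -0.00182288]
at [538.4 -79.7  86.5] to [ 508 -400   86] tool shift [-203.8   64.3 -240.5] turn [ 7.36  0.16 -5.96] rows 7.715550735583354 1.322771085029774
[ 464. -214.   18.] top [392. 260.] side [366. 255.]
[ 599. -232.   18.] top [406. 202.] side [322. 233.]
[ 571. -446.   18.] top [512. 227.] side [380. 204.]
[ 436. -428.   18.] top [503. 288.] side [422. 222.]
[[395, 211], [389, 245], [366, 258], [322, 234], [380, 205]]
```

```bash
python3 nudge.py '0 -5 1.6 -6 0 0 0;0 -9.6 3 -11.2 0 0 0;0 -14.6 4.6 -17.2 0 0 0;0 -14.6 4.6 -17.2 0 0 0;0 -14.6 4.6 -17.2 0 0 0;0 -14.6 4.6 -17.2 0 0 0;0 -14.6 4.6 -17.2 0 0 0;0 -14.6 4.6 -17.2 0 0 0;0 -14.6 4.6 -17.2 0 0 0;0 -14.6 4.6 -17.2 0 0 0' ; python3 nudge.py '0 -14.6 4.6 -17.2 0 0 0;0 -14.6 4.6 -17.2 0 0 0;0 -14.6 4.6 -17.2 0 0 0;0 -14.6 4.6 -17.2 0 0 0;0 -9.6 3 -11.2 0 0 0;0 -5 1.6 -6 0 0 0;0 0 0 0 0 0 0;0 0 0 0 0 0 0'; python3 nudge.py '0 0 0 0 1.2 0 -1;0 0 0 0 2.5 0 -2;0 0 0 0 2.5 0 -2;0 0 0 0 1.2 0 -1;0 0 0 0 0 0 0;0 0 0 0 0 0 0;0 0 0 0 0 0 0'
python3 - <<'E'
from h import *
st=robot.read_state();print(st["joint_pos"].round(1),st["torque"])
go([508,-400,86],toolR(82.5,50))
E
```

```text
t: 11.28
tool_pos: [517.7, -288.7, 84.6]
tcp_rot: [179.9, -49.9, 73.0]
wrist_force: [0.6, -0.4, -3.6]
finger_gap: 11.9
finger_force: 59.6
t: 11.95
tool_pos: [506.9, -400.5, 84.3]
tcp_rot: [179.9, -50.0, 73.0]
wrist_force: [-0.5, -0.1, -3.0]
finger_gap: 11.7
finger_force: 59.6
t: 12.53
tool_pos: [507.6, -399.7, 84.8]
tcp_rot: [-179.8, -49.9, 82.4]
wrist_force: [-0.3, -0.5, -3.0]
finger_gap: 11.3
finger_force: 59.6
[-60.2  59.2  63.7  27.9  99.4 -58.9] [-1.10653102  0.02943486 -0.01475263]
at [ 507.6 -399.7   84.8] to [ 508 -400   86] tool shift [ 0.7  0.4 -0.9] turn [-0.11  0.06 -0.04] rows 0.029946452496383506 0.018312800540783096
```

```bash
python3 nudge.py '0 -3.8 0 3.2 0 0 0;0 -7.7 0 6.4 0 0 0;0 -7.7 0 6.4 0 0 0;0 -7.7 0 6.4 0 0 0;0 -3.8 0 3.2 0 0 0;0 0 0 0 0 0 0;0 0 0 0 0 0 0'; python3 nudge.py '0 -1.5 0 1.3 0 0 0;0 -1.5 0 1.3 0 0 0;0 -1.5 0 1.3 0 0 0;0 0 0 0 0 0 0;0 0 0 0 0 0 0'
```

```text
t: 13.12
tool_pos: [507.4, -400.2, 44.1]
tcp_rot: [-179.8, -50.0, 82.4]
wrist_force: [1.1, -0.9, -3.3]
finger_gap: 11.2
finger_force: 59.6
t: 13.53
tool_pos: [507.6, -400.5, 39.0]
tcp_rot: [-179.9, -49.9, 82.5]
wrist_force: [-0.3, -0.1, -2.8]
finger_gap: 12.3
finger_force: 59.6
```

```bash
python3 nudge.py '0 -0.8 0 0.6 0 0 0;0 0 0 0 0 0 0;0 0 0 0 0 0 0'; python3 nudge.py '0 -0.8 0 0.6 0 0 0;0 0 0 0 0 0 0;0 0 0 0 0 0 0';python3 nudge.py '0 -0.8 0 0.6 0 0 0;0 0 0 0 0 0 0;0 0 0 0 0 0 0';python3 nudge.py '0 -0.8 0 0.6 0 0 0;0 0 0 0 0 0 0;0 0 0 0 0 0 0'
```

```text
t: 13.78
tool_pos: [507.6, -400.6, 38.0]
tcp_rot: [-179.9, -49.9, 82.5]
wrist_force: [-0.7, 0.0, -3.4]
finger_gap: 11.4
finger_force: 59.6
t: 14.03
tool_pos: [507.6, -400.6, 36.9]
tcp_rot: [-179.9, -49.9, 82.5]
wrist_force: [-0.6, 0.8, -3.5]
finger_gap: 11.7
finger_force: 59.6
t: 14.28
tool_pos: [507.6, -400.6, 36.0]
tcp_rot: [-179.9, -49.9, 82.5]
wrist_force: [-0.0, -0.4, -2.1]
finger_gap: 11.8
finger_force: 59.7
t: 14.53
tool_pos: [507.7, -400.7, 35.5]
tcp_rot: [-179.9, -49.9, 82.5]
wrist_force: [-0.4, -0.7, -1.1]
finger_gap: 11.6
finger_force: 59.7
```

```bash
python3 nudge.py '0 -0.6 0 0.5 0 0 0;0 0 0 0 0 0 0;0 0 0 0 0 0 0' && python3 nudge.py '14 0 0 0 0 0 0;20 0 0 0 0 0 0;30 0 0 0 0 0 0;36 0 0 0 0 0 0;36 0 0 0 0 0 0;36 0 0 0 0 0 0'; python3 nudge.py '36 0 0 -6 0 0 0;36 0 0 -12 0 0 0;36 0 0 -20 0 0 0;36 0 0 -30 0 0 0;36 0 0 -30 0 0 0;36 0 0 -30 0 0 0;36 0 0 -30 0 0 0;36 0 0 0 0 0 0;36 0 0 0 0 0 0'
python3 - <<'E'
from h import *
t=cam("top");s=cam("side");cv2.imwrite("pics/topF.png",t["img"]);cv2.imwrite("pics/sideF.png",s["img"])
c=np.array([507.7,-400.7])+92.3*np.array([.1305,.9914]);u=np.array([.1305,.9914]);v=np.array([-u[1],u[0]]);print("cassette est",c)
for n,a,b,z in(("plateL",-62,33,39),("plateR",-62,-33,39),("backL",60,28,31),("backR",60,-28,31),("pullend",-103,0,38)):
    X=np.r_[c+a*u+b*v,z];print(n,"top",proj(t,X).round(0),"side",proj(s,X).round(0))
for n,c in(("top",t),("side",s)):
    h=cv2.cvtColor(c["img"],cv2.COLOR_BGR2HSV)
    # dark pull mask near the tray
    p=proj(c,[499,-480+60,30]); x,y=p.astype(int); m=(h[y-20:y+20,x-25:x+25,2]<50).astype('uint8'); k=max(cv2.findContours(m,0,1)[0],key=cv2.contourArea); print(n,p.round(0),"dark blob",np.array(cv2.boundingRect(k))+[x-25,y-20,0,0],cv2.contourArea(k))
E
```

```text
t: 14.78
tool_pos: [507.6, -400.7, 35.3]
tcp_rot: [-180.0, -50.0, 82.5]
wrist_force: [-2.7, -1.2, 5.1]
finger_gap: 11.3
finger_force: 59.7
t: 15.28
tool_pos: [507.6, -400.6, 33.9]
tcp_rot: [-179.9, -49.9, 82.5]
wrist_force: [0.4, 0.5, -0.8]
finger_gap: 33.7
finger_force: 0.0
t: 16.03
tool_pos: [491.5, -523.3, 137.7]
tcp_rot: [179.9, -49.6, 82.5]
wrist_force: [0.3, 0.3, -0.2]
finger_gap: 35.7
finger_force: 0.0
cassette est [ 519.74515 -309.19378]
plateL top [473. 259.] side [396. 218.]
plateR top [478. 229.] side [374. 209.]
backL top [410. 243.] side [361. 239.]
backR top [416. 219.] side [342. 230.]
pullend top [497. 249.] side [395. 209.]
top [500. 255.] dark blob [475 243  21  14] 168.0
side [399. 211.] dark blob [386 212   6   4] 6.5
```

```bash
python3 nudge.py '36 0 0 0 0 0 0;36 0 0 0 0 0 0;36 0 0 0 0 0 0;36 0 0 0 0 0 0;36 0 0 0 0 0 0;36 0 0 0 0 0 0' | head -4; python3 - <<'E'
from h import *
v=[cv2.cvtColor(i,cv2.COLOR_BGR2GRAY)[310:345,245:295] for i in (cv2.imread("pics/side5.png"),cam("side")["img"])]
print([np.array(cv2.boundingRect(max(cv2.findContours((g<45).astype('uint8'),0,1)[0],key=cv2.contourArea))) for g in v])
print(robot.sign_off())
E
```

```text
t: 16.63
tool_pos: [492.1, -520.3, 135.8]
tcp_rot: [-179.9, -49.9, 82.5]
wrist_force: [-0.9, 0.2, 0.3]
[array([15, 18, 13,  7]), array([15, 14, 21, 11])]
the job is handed in; nothing more can be done
None
```

The filter cassette is lying in the tray about 20 mm from its centre, the latch is open, and the job was handed in at about 17 s. `sign_off()` returned no verdict. The final placement and latch were checked only from measured positions and pixel masks, as all ten picture views were already used.

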